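# Light-cure the pearl on a pendant with the docked lamp

### The arm

A 6-joint arm with a two-finger parallel gripper is mounted at the origin on a cart in front of the work surface, level with it; the furniture and walls round the work are solid. World frame = base frame: x ahead of the robot, y to its left, z up, the work surface at z = 0. Lengths are in m, angles in rad, forces in N, time in s.
With the tool pointing down it reaches from about 0.375 to 0.9 m from the base axis. Payload 3.1 kg.
Tool frame: the origin (TCP) lies at the very end of the fingers, on their centre line; the grasp point (between the pads) lies 19 mm behind it; z points along the fingers, y is the line along which they close (so a half turn about z gives the same grasp; the last joint's range is limited). The gripper opens to 85 mm and grips with 20 to 120 N. Pads are 22 mm wide; open, the fingers measure 114 mm over their backs; the gripper's body (76 mm by 85 mm) begins 54 mm behind the grasp point. The pads swing forward as they close: fully open they stand 13 mm farther back than shut.
Start: joints at [0.987, 0.527, 1.433, -0, 1.181, -0.178], TCP at [0.247, 0.574, 0.231] pointing down, gripper open.
Joint ranges: [-3.08, 3.08], [-0.75, 2.2], [0.22, 2.44], [-1.43, 4.57], [0, 2.65], [-2.85, 2.85]. Speed limits (rad/s): [2.79, 2.79, 3.14, 3.14, 3.14, 3.14].

### API

Orientations are given as a unit quaternion [w, x, y, z].
In Python, from plant import ctrl gives the robot as it stands.
- The arm moves only by the shell command python3 -m inch 'ROWS' [OPENING]. ROWS is JSON, a list of rows, each a list of 2 entries, a list of its own where there are three numbers: the shift along the world's x, y, z in mm, then the turn, a rotation vector about the world's x, y, z in rad. A call has exactly 10 rows; each row is the pose to reach, as a shift and turn from the pose commanded when the call began; what a row does not reach only later rows make up. A row lasts 1/10 s, in which the tool goes at most 50 mm and 8.59 degrees, less where a joint would pass 70% of its speed; a pose out of reach is approached as far as the arm can. A call with a gripper value outside its range is refused whole. OPENING is the opening, from 0 (shut) to 1 (fully open), set as the call begins (- or left out, the last holds). The fingers move at their own pace and stop on an object; the grip force is fixed at half the most. Time passes only in rows, so rows that repeat a pose let the fingers close, or fill a call up. It gives the time, the measured TCP pose, the force, the opening and the grip force at its end, in the units of the state.
- ctrl.get_state(): the state, without advancing time (a new reading comes with each control period).
- ctrl.read_camera(name): name is "side" or "top" or "wrist"; returns a dict with "color" (480x640x3 uint8, red, green, blue), "fx", "fy", "cx", "cy" (pixels), "k1" (the pictures are not rectified: a ray, as slopes to the right and down, at radius r is drawn at 1 + k1 r^2 times it, then the intrinsics apply), "cam_to_world" (4x4, takes a point from camera to world coordinates). Camera axes: x right, y down, z forward; pixel columns grow to the right and rows downward; lengths in m; the calibration is good to about 2 mm. A picture is of the moment at which its call begins. There is no depth.
- ctrl.sign_off(): hands the job in; it is judged then, once.
The state is a dict: "time": time; "qpos": joint angles; "qvel": joint speeds; "tau": joint torques, N m; "tool_pos": TCP position; "tcp_rot": TCP orientation; "ft_force": force on the tool from outside, world axes, zero at the start; "ft_torque": the same for the moment, N m; "opening": finger opening in m; "grip_force": force on a finger pad.
Only numpy, scipy, OpenCV 4.12 (cv2) and the standard library are available. Lean on these libraries where they do the work, as an engineer would, in place of code of your own. Each camera call takes 0.05 s, during which the arm holds its last target. There are 200 camera calls.

### The job

Set the glue under the freshly mounted pearl: pinch both yellow tabs of the dock's locking knob and turn it counter-clockwise as far as it goes, so that its keeper arm swings off the curing lamp. Lift the lamp out and hold it still for three seconds with its light aimed at the pearl, square to the work plate and about 40 mm from the pearl, without touching the piece or its holder. Then lay the lamp back in its dock as it was, leaving the keeper open and the other things on the bench where they are.

Things in the scene. Friction and masses are not known exactly. Their poses are not given: they have to be found in the camera images.
- dock: light grey charging dock, fixed, 222 x 160 mm; x along the lying lamp to its head, y to the knob (at x 45, y 80 mm, 89 mm high), origin at bench level below dock_rest. Base 12 mm thick. Two dark U saddles at x = -55 and 45 mm (14 mm thick, 30 mm wide inside, flared lips up to z 52 mm) carry the lamp's handle; between them it is free on both sides for the fingers.
- keeper (a joint): locking knob, rad: 0 shut (steel keeper arm 3 mm above the lamp's handle), grows counter-clockwise seen from above to its stop at 1.25 (arm clear of the lamp). Locked at 0 and 1.25; turns, then easily, only while both yellow tabs are pressed in together (5 mm each, 5 N to start, 12 N fully in). Stays where it is left; below 0.9 the lamp cannot be lifted.
- keeper_grip (a point): point on the knob's vertical axis at the height to grip, 76 mm above the bench, between the yellow tabs. Axes turn with the knob: tabs at +x and -x, outer faces 60 mm apart (50 mm pressed), 20 mm wide, 60 to 84 mm above the bench; the keeper arm points along -y, is 90 mm long, its top 62 mm above the bench. z up.
- lamp: loose white curing lamp shaped like a toothbrush, 199 mm long, 0.14 to 0.22 kg, lights by itself when lifted. Origin at the middle of the dark ribbed grip band, on the handle's axis, near the centre of mass; x to the head, z out of the top (violet button). Handle 26 mm wide (y), 24 mm high, x from -80 to 60 mm; round head 28 mm across at x = 105 mm, z -24 to 12 mm.
- lamp_lens (a point): centre of the violet lens under the lamp's head, at x 105, y 0, z -24 mm in the lamp's frame. Its z points along the light, against the lamp's z, at right angles to the handle; its x is the lamp's x.
- pearl (a point): centre of the white pearl, 16 mm in diameter, in the middle of a gold pendant 42 mm across that is clipped on a round tilting work plate 72 mm across. z is the plate's normal, away from it; the plate leans 0.15 to 0.6 rad from level to the holder's front (-x), which faces roughly to the robot.
- holder: dark steel work holder, fixed, not to be touched; it stays put. Origin at bench level below the plate's pivot, front at -x, z up. Round base 100 mm across; two uprights up to 128 mm high, outer faces 96 mm apart along y (brass knobs: 116 mm over all), carry the plate's pivot along y, 125 mm above the bench.
- dock_rest (a point): where the lamp's origin lies when the lamp rests in the dock, 40 mm above the bench; axes as the dock's, which the resting lamp's axes match.
- dock_port (a point): where the lens centre lies when the lamp rests in the dock, 16 mm above the bench, inside a shallow round cup of the dock (35 mm inside, rim 24 mm above the bench) that takes the lamp's head.
- glue_bottle: small white glue bottle with a red cone cap, 29 mm across, 88 mm high, upright; origin at the centre of its foot. Bystander, loose.
- tweezers: steel tweezers, 115 x 12 x 10 mm, lying on the bench; origin at the middle of the underside, y along them. Bystander, loose.
- nippers: side cutters with green and blue grips, 117 x 44 x 11 mm, lying on the bench; origin at the middle of the underside, y along them. Bystander, loose.
Not all that is in view belongs to the job. Of the things that look like the lamp, the larger one is meant.

How it is judged:
By the outcome, as a careful person would: the job done as asked, in the order asked, and still so for the second after the job is handed in, with the robot touching nothing.
It also fails if it takes over 64 s, if anything falls off the work surface, if the arm or the gripper's body presses on something with over 40 N, if the wrist force passes 120 N, or if a joint passes its speed limit or range.

## Working session

There is one attempt and no reset: what is moved stays moved. The work goes in short steps, Python scripts to look and compute and a shell command to move; the robot and the scene stay as the last step left them, time stands still between calls to the robot, and variables do not carry over. Pictures are saved under pics/ and viewed, at most 10 in all, crops included, and the job is handed in when it is done.

```bash
mkdir -p pics; ls
python3 - <<'E'
from plant import ctrl
import cv2,pickle
s=ctrl.get_state(); print({k:s[k] for k in('time','tool_pos','tcp_rot','opening','ft_force')})
for n in('top','side','wrist'):
    c=ctrl.read_camera(n); pickle.dump(c,open(f'{n}.pkl','wb'))
    cv2.imwrite(f'pics/{n}0.png',c['color'][:,:,::-1]); print(n,c['fx'],c['k1'],c['cam_to_world'])
E
```

```text
pics
{'time': 0.0, 'tool_pos': array([0.24629368, 0.57364653, 0.23033517]), 'tcp_rot': array([-4.00306960e-04,  2.01510878e-01,  9.79485683e-01, -1.00144687e-03]), 'opening': 0.08534409318926871, 'ft_force': array([-1.16551128,  0.48413106,  0.08331   ])}
top 497.9022040740048 -0.09690224324096482 [[ 0.02578506 -0.98773833  0.15397443  0.37054923]
 [-0.99963874 -0.02664513 -0.00352439 -0.00511659]
 [ 0.00758384 -0.15382793 -0.98806855  1.06398633]
 [ 0.          0.          0.          1.        ]]
side 534.7915907436183 -0.054751375298411134 [[ 0.88132151 -0.24498866  0.40404573  0.13618856]
 [-0.4725132  -0.46040891  0.75150177 -0.69711075]
 [ 0.00191684 -0.85323162 -0.52152865  0.58955837]
 [ 0.          0.          0.          1.        ]]
wrist 424.93183762866204 -0.07719012088814214 [[ 0.39453733  0.88102111  0.2610404   0.17992494]
 [ 0.91887929 -0.37795047 -0.11320025  0.60203213]
 [-0.00107147  0.28452634 -0.95866762  0.37291021]
 [ 0.          0.          0.          1.        ]]
```

View pics/top0.png

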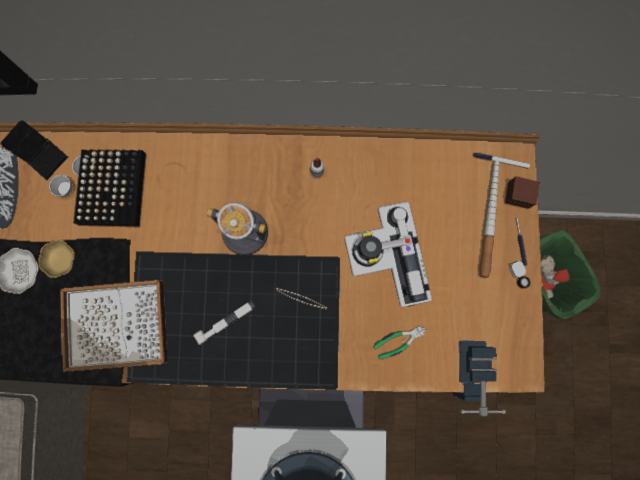

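View pics/side0.png

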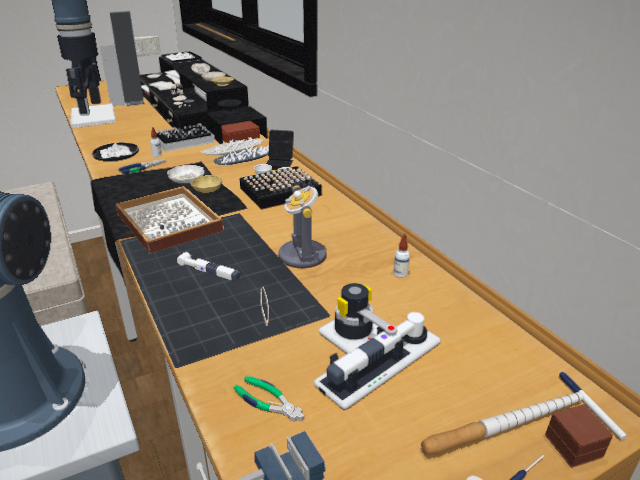

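The top picture shows the docked lamp at about (408,262) and a look-alike on the mat at (225,322). Size and the dock point to the docked one. I'll confirm that in one enlarged crop.

Run:
```python
import cv2,numpy as np
t=cv2.imread('pics/top0.png'); s=cv2.imread('pics/side0.png')
def cr(i,x0,y0,w,h,f): return cv2.resize(i[y0:y0+h,x0:x0+w],None,fx=f,fy=f,interpolation=cv2.INTER_CUBIC)
o=np.zeros((600,800,3),np.uint8)
o[:, :500]=cr(t,340,195,100,120,5)
o[:300,500:]=cr(t,190,295,75,75,4)
o[300:,500:]=cr(t,200,195,75,75,4)
cv2.imwrite('pics/c1.png',o)
o=np.zeros((600,800,3),np.uint8)
o[:,:520]=cr(s,312,275,130,150,4)[:, :]
o[:400,520:]=cr(s,267,175,70,100,4)
cv2.imwrite('pics/c2.png',o)
```

```text
(no output)
```

View pics/c1.png

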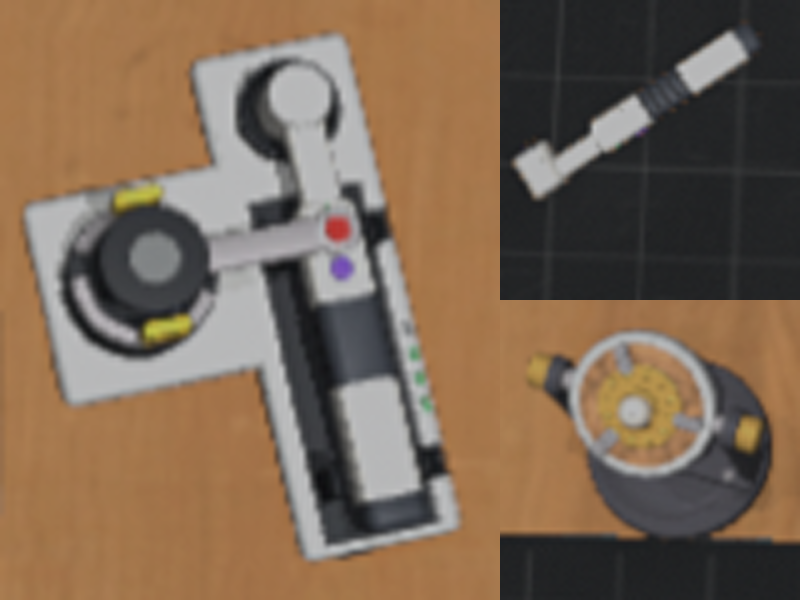

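View pics/c2.png

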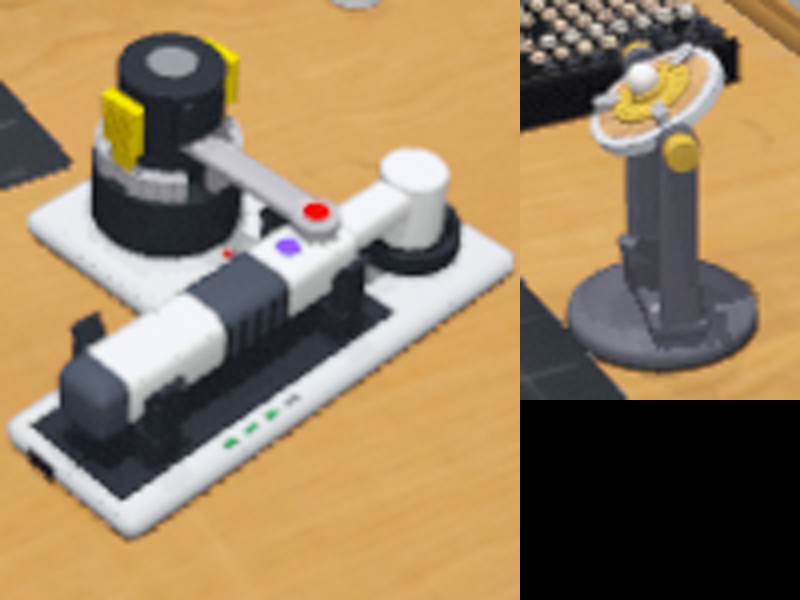

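c1 shows the docked lamp with its head at crop (300,93), violet button at (340,268) and grip band at (357,338). It is about 199 mm long. The look-alike (top right) is clearly smaller and isn't in a dock, so the docked lamp is the one meant. The knob top is at (155,258) with its yellow tabs at (138,197) and (167,328), and the pearl is at (633,410). c2 gives the same points from the side: knob top (172,62), head top (415,168), pearl (643,75).

```bash
cat > h.py <<'E'
import numpy as np,cv2,pickle
from scipy.optimize import least_squares
from scipy.spatial.transform import Rotation as R
def proj(c,P):
    P=np.atleast_2d(P);T=np.linalg.inv(c['cam_to_world']);q=P@T[:3,:3].T+T[:3,3]
    return cv2.projectPoints(q,np.zeros(3),np.zeros(3),np.array([[c['fx'],0,c['cx']],[0,c['fy'],c['cy']],[0,0,1.]]),np.array([c['k1'],0,0,0.]))[0][:,0]
def load(n): return pickle.load(open(n+'.pkl','rb'))
def uncrop(p,x0,y0,f): return (np.array(p,float)+.5)/f-.5+[x0,y0]
E
cat > m1.py <<'E'
from h import *
T,S=load('top'),load('side')
tp=lambda p:uncrop(p,340,195,5); sp=lambda p:uncrop(p,312,275,4)
D=[([45,80,89],tp((155,258)),T),([105,0,52],tp((300,93)),T),([73,80,84],tp((138,197)),T),([17,80,84],tp((167,328)),T),([0,0,52],tp((357,338)),T),
([45,80,89],sp((172,62)),S),([105,0,52],sp((415,168)),S)]
def w(p,P): return R.from_euler('z',p[2]).apply(np.array(P)/1e3)+[p[0],p[1],0]
f=lambda p:np.concatenate([proj(c,w(p,P))[0]-u for P,u,c in D])
r=least_squares(f,[.55,-.2,-.0]);print('dock',r.x.round(4),r.fun.reshape(-1,2).round(1).tolist())
p=r.x;print('knob',w(p,[45,80,76]),'rest',w(p,[0,0,40]),'port',w(p,[105,0,16]))
ht=lambda p:uncrop(np.array(p)-[500,300],200,195,4); hs=lambda p:uncrop(np.array(p)-[520,0],267,175,4)
g=least_squares(lambda x:np.r_[proj(T,x)[0]-ht((633,410)),proj(S,x)[0]-hs((643,75))],[.5,.1,.13]);print('pearl',g.x,g.fun)
# holder: brass knobs at y +-54, z125; plate ring points
rim_t=[(572,405),(716,402),(642,332),(642,475)];rim_s=[(591,125),(723,70)]
def hold(q):
    x,y,yaw,lean,off=q
    B=R.from_euler('z',yaw).apply([[0,.054,.125],[0,-.054,.125]])+[x,y,0]
    n=R.from_euler('zy',[0,0]) 
    N=(R.from_euler('z',yaw)*R.from_euler('y',-lean)).as_matrix()
    piv=np.array([x,y,.125]); c=piv+N[:,2]*off
    a=np.linspace(0,2*np.pi,73)[:-1]; ring=c+.036*(np.outer(np.cos(a),N[:,0])+np.outer(np.sin(a),N[:,1]))
    rt=proj(T,ring);e=[]
    for u in rim_t:
        e.append(np.linalg.norm(rt-ht(u),axis=1).min())
    pe=c+N[:,2]*q[4]*0
    e=np.array(e)
    return np.r_[(proj(T,B)-np.array([ht((540,370)),ht((748,433))])).ravel(),proj(S,B[1:])[0]-hs((682,153)),e]
for lean in(.2,.4,.6):
    r=least_squares(hold,[g.x[0],g.x[1],0.2,lean,.01],diff_step=1e-4);print('holder',r.x.round(4),r.cost,r.fun.round(1))
E
python3 m1.py
```

```text
dock [ 0.4963 -0.2013  0.2345] [[-0.3, 0.5], [-0.4, 0.5], [-0.3, -0.4], [0.2, 0.5], [-0.0, 0.5], [0.7, 0.1], [0.7, -0.4]]
knob [ 0.52147929 -0.11308     0.076     ] rest [ 0.49630078 -0.20134688  0.04      ] port [ 0.59842663 -0.17694789  0.016     ]
pearl [0.55259762 0.15351284 0.14127111] [-0.1994227   0.43947964  0.49199694 -0.07080005]
holder [ 0.5607  0.1515 -0.2812 -0.1106 -0.0019] 1.1248263720958607 [-0.6 -0.3  0.2  0.6  0.4 -0.1  0.9  0.6  0.4  0.3]
holder [ 0.5602  0.1507 -0.2818  0.5057  0.0008] 0.899459549477065 [-0.2 -0.   0.6  0.9  0.3  0.1  0.3  0.3  0.4  0.5]
holder [ 0.5602  0.1508 -0.2814  0.4922  0.0007] 0.920534306950958 [-0.2  0.   0.5  0.9  0.3  0.1  0.3  0.3  0.4  0.5]
```

```bash
python3 -m inch '[[[20,-45,0],[0,0,-0.1]],[[40,-90,0],[0,0,-0.2]],[[58,-136,0],[0,0,-0.3]],[[76,-182,0],[0,0,-0.4]],[[94,-228,0],[0,0,-0.5]],[[112,-274,0],[0,0,-0.6]],[[130,-320,0],[0,0,-0.7]],[[148,-366,0],[0,0,-0.8]],[[166,-412,0],[0,0,-0.9]],[[184,-458,0],[0,0,-0.93]]]' 1; python3 -m inch '[[[18,-46,0],[0,0,0]],[[36,-92,0],[0,0,0]],[[54,-138,0],[0,0,0]],[[72,-184,0],[0,0,0]],[[85,-218,-10],[0,0,0]],[[91,-229,-30],[0,0,0]],[[91,-229,-50],[0,0,0]],[[91,-229,-60],[0,0,0]],[[91,-229,-60],[0,0,0]],[[91,-229,-60],[0,0,0]]]'
python3 - <<'E'
from plant import ctrl
import cv2,pickle
c=ctrl.read_camera('wrist'); pickle.dump(c,open('w1.pkl','wb')); cv2.imwrite('pics/w1.png',c['color'][:,:,::-1])
s=ctrl.get_state();print(s['tool_pos'],s['tcp_rot'],s['qpos'])
from h import *
print(proj(c,[[.5215,-.1131,.089]]))
E
```

```text
time: 1.15
tool_pos: [0.431, 0.1143, 0.2313]
tcp_rot: [0.0, 0.62, 0.784, 0.0]
ft_force: [1.4, 0.5, -0.1]
opening: 0.0852
grip_force: 0.0
time: 2.15
tool_pos: [0.5218, -0.1124, 0.1716]
tcp_rot: [0.0, 0.619, 0.785, 0.0]
ft_force: [-0.6, -0.2, 0.1]
opening: 0.0853
grip_force: 0.0
[ 0.52212036 -0.11246205  0.17207976] [6.59372904e-04 6.18987427e-01 7.85400601e-01 1.58895095e-04] [-4.21500433e-01  4.87360130e-01  1.72148933e+00 -1.60285619e-05
  9.31386758e-01 -6.57381233e-01]
[[319.2741748  253.32931106]]
```

View pics/w1.png

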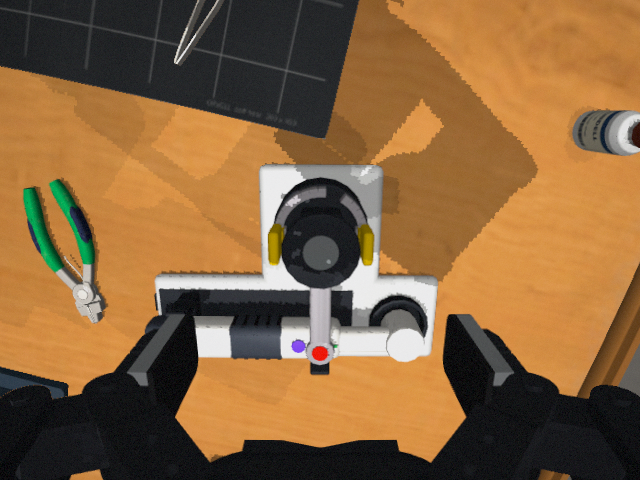

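w1: the knob top is at (321,253), and I predicted (319,253). The tabs at (275,243) and (367,243) are level, so the gripper is aligned. Descend, close and turn.

```bash
python3 -m inch '[[[0,0,-25],[0,0,0]],[[0,0,-50],[0,0,0]],[[0,0,-75],[0,0,0]],[[0,0,-95],[0,0,0]],[[0,0,-105],[0,0,0]],[[0,0,-113],[0,0,0]],[[0,0,-113],[0,0,0]],[[0,0,-113],[0,0,0]],[[0,0,-113],[0,0,0]],[[0,0,-113],[0,0,0]]]' 1; python3 -m inch '[[[0,0,0],[0,0,0]],[[0,0,0],[0,0,0]],[[0,0,0],[0,0,0]],[[0,0,0],[0,0,0]],[[0,0,0],[0,0,0]],[[0,0,0],[0,0,0]],[[0,0,0],[0,0,0]],[[0,0,0],[0,0,0]],[[0,0,0],[0,0,0]],[[0,0,0],[0,0,0]]]' 0
```

```text
time: 3.2
tool_pos: [0.5222, -0.113, 0.0591]
tcp_rot: [0.001, 0.619, 0.785, 0.0]
ft_force: [0.2, -0.1, -0.5]
opening: 0.0853
grip_force: 0.0
time: 4.2
tool_pos: [0.5222, -0.113, 0.0607]
tcp_rot: [0.001, 0.619, 0.785, 0.0]
ft_force: [-1.6, 0.5, 16.8]
opening: 0.047
grip_force: 59.8
```

```bash
python3 -m inch '[[[0,0,1],[0,0,0]],[[0,0,2],[0,0,0.05]],[[0,0,2],[0,0,0.13]],[[0,0,2],[0,0,0.22]],[[0,0,2],[0,0,0.31]],[[0,0,2],[0,0,0.4]],[[0,0,2],[0,0,0.49]],[[0,0,2],[0,0,0.58]],[[0,0,2],[0,0,0.67]],[[0,0,2],[0,0,0.76]]]' 0; python3 -m inch '[[[0,0,0],[0,0,0.09]],[[0,0,0],[0,0,0.18]],[[0,0,0],[0,0,0.27]],[[0,0,0],[0,0,0.34]],[[0,0,0],[0,0,0.4]],[[0,0,0],[0,0,0.45]],[[0,0,0],[0,0,0.48]],[[0,0,0],[0,0,0.5]],[[0,0,0],[0,0,0.51]],[[0,0,0],[0,0,0.51]]]'; python3 -c "
from plant import ctrl
s=ctrl.get_state();print(s['ft_force'],s['ft_torque'],s['qpos'])"
```

```text
time: 5.2
tool_pos: [0.5226, -0.1127, 0.0611]
tcp_rot: [0.001, 0.283, 0.959, 0.0]
ft_force: [-0.0, 2.2, 4.6]
opening: 0.046
grip_force: 63.5
time: 6.2
tool_pos: [0.5227, -0.1123, 0.061]
tcp_rot: [0.001, 0.035, 0.999, 0.001]
ft_force: [2.5, 3.3, 4.9]
opening: 0.0459
grip_force: 64.1
[2.54246252 3.3014494  4.85643894] [ 0.59991586 -0.23251625 -0.68697681] [-0.42195525  0.67151869  1.79311113  0.00329116  0.67513871 -1.92533636]
```

```bash
python3 -m inch '[[[0,0,0],[0,0,0]],[[0,0,0],[0,0,0]],[[0,0,0],[0,0,0]],[[0,0,0],[0,0,0]],[[0,0,15],[0,0,0]],[[0,0,45],[0,0,0]],[[0,0,80],[0,0,0]],[[0,0,110],[0,0,0]],[[0,0,110],[0,0,0]],[[0,0,110],[0,0,0]]]' 1
python3 - <<'E'
from plant import ctrl
import cv2,pickle
s=ctrl.get_state();print(s['tool_pos'],s['qpos'],s['ft_force'])
c=ctrl.read_camera('wrist'); pickle.dump(c,open('w2.pkl','wb')); cv2.imwrite('pics/w2.png',c['color'][:,:,::-1])
from h import *
from m1 import w,p
for P in([45,80,89],[105,0,52],[0,0,52]):print(P,proj(c,w(p,P)))
Q=[([.247,.574,.231],[.987,.527,1.433]),([.5221,-.1125,.1721],[-.4215,.48736,1.72149]),([.5227,-.1123,.061],[-.42196,.67152,1.79311]),(s['tool_pos'],s['qpos'][:3])]
def f(k):
    a,L1,L2,hh,e=k;o=[]
    for P,q in Q:
        rho=np.sqrt(P[0]**2+P[1]**2-.1105**2)
        o+=[a+L1*np.sin(q[1])+L2*np.sin(q[1]+q[2]+e)-rho,hh+L1*np.cos(q[1])+L2*np.cos(q[1]+q[2]+e)-P[2]]
    return np.r_[o,.001*(k[0]),.001*k[4]]
r=least_squares(f,[0,.4,.4,0,0]);print(r.x,r.fun)
E
```

```text
time: 7.2
tool_pos: [0.5217, -0.113, 0.171]
tcp_rot: [0.001, 0.033, 0.999, -0.0]
ft_force: [0.4, -0.2, 0.1]
opening: 0.0853
grip_force: 0.0
[ 0.52170711 -0.11296508  0.17096558] [-4.22549197e-01  4.88660254e-01  1.72325937e+00 -3.54589801e-04
  9.28194303e-01 -1.92748702e+00] [ 0.38850166 -0.22926607  0.14729158]
dock [ 0.4963 -0.2013  0.2345] [[-0.3, 0.5], [-0.4, 0.5], [-0.3, -0.4], [0.2, 0.5], [-0.0, 0.5], [0.7, 0.1], [0.7, -0.4]]
knob [ 0.52147929 -0.11308     0.076     ] rest [ 0.49630078 -0.20134688  0.04      ] port [ 0.59842663 -0.17694789  0.016     ]
pearl [0.55259762 0.15351284 0.14127111] [-0.1994227   0.43947964  0.49199694 -0.07080005]
holder [ 0.5607  0.1515 -0.2812 -0.1106 -0.0019] 1.1248263720958607 [-0.6 -0.3  0.2  0.6  0.4 -0.1  0.9  0.6  0.4  0.3]
holder [ 0.5602  0.1507 -0.2818  0.5057  0.0008] 0.899459549477065 [-0.2 -0.   0.6  0.9  0.3  0.1  0.3  0.3  0.4  0.5]
holder [ 0.5602  0.1508 -0.2814  0.4922  0.0007] 0.920534306950958 [-0.2  0.   0.5  0.9  0.3  0.1  0.3  0.3  0.4  0.5]
[45, 80, 89] [[320.53322671 252.33788974]]
[105, 0, 52] [[236.33366728 346.40212341]]
[0, 0, 52] [[178.26680878 205.03381131]]
[ 0.00117741  0.58872725  0.40646066 -0.02433979  0.28389906] [ 4.09896444e-05  1.15156879e-04 -4.14637555e-05 -1.17722703e-04
  6.89186576e-05  9.71945555e-05 -6.84462097e-05 -9.46281225e-05
  1.17740644e-06  2.83899063e-04]
```

View pics/w2.png

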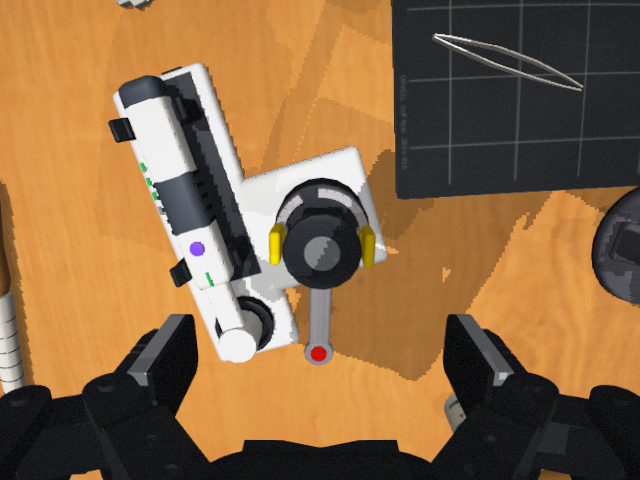

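w2: the keeper arm is swung clear, with its red tip at (319,353). The lamp head is at (239,345) against a predicted (236,346), and the band is about (181,202). Next I'll check reach for the aiming pose as a function of lamp heading about the plate normal.

```bash
cat > ik.py <<'E'
from h import *
L1,L2,hh,e=.58873,.40646,-.02434,.2839
def ik(tcp,zt,yt,L3):
    W=np.array(tcp)-L3*zt; r=np.hypot(W[0],W[1]); rho=np.sqrt(r*r-.1105**2)
    q1=np.arctan2(W[1],W[0])-np.arcsin(.1105/r); z=W[2]-(hh+L3)
    d=np.hypot(rho,z); c=(d*d-L1**2-L2**2)/(2*L1*L2)
    if abs(c)>1: return None
    g=np.arccos(c); q3=g-e; q2=np.arctan2(rho,z)-np.arctan2(L2*np.sin(g),L1+L2*np.cos(g))
    F=(R.from_euler('z',q1)*R.from_euler('y',q2+q3)).as_matrix() # z forearm
    l=F.T@zt; q5=np.arccos(l[2]); q4=np.arctan2(l[1],l[0])
    M=F@(R.from_euler('z',q4)*R.from_euler('y',q5)).as_matrix(); y=M.T@yt
    return np.array([q1,q2,q3,q4,q5,np.arctan2(-y[0],y[1])])
if __name__=='__main__':
    z=np.array([0,0,-1.]);a=.2365
    print(ik([.5221,-.1125,.1721],z,np.array([np.cos(a),np.sin(a),0]),.3))
    pearl=np.array([.5526,.1535,.1413]); N=(R.from_euler('z',-.2815)*R.from_euler('y',-.49)).as_matrix()
    for L3 in(.25,.4):
      for psi in np.arange(0,6.28,np.pi/8):
        x=N@[np.cos(psi),np.sin(psi),0]; n=N[:,2]; o=pearl+.064*n-.105*x; y=np.cross(n,x)
        for s in(1,-1):
            q=ik(o-.019*n,-n,s*y,L3)
            print(L3,round(psi,2),s,o.round(3),None if q is None else q.round(2))
E
python3 ik.py
```

```text
[-4.20632984e-01  4.88567602e-01  1.71845842e+00  3.45071963e-17
  9.34566634e-01  9.13663343e-01]
0.25 0.0 1 [0.435 0.188 0.148] [ 0.3   0.49  2.11 -1.15  0.29  1.66]
0.25 0.0 -1 [0.435 0.188 0.148] [ 0.3   0.49  2.11 -1.15  0.29 -1.49]
0.25 0.39 1 [0.43  0.147 0.152] [ 0.2   0.46  2.17 -1.28  0.23  1.31]
0.25 0.39 -1 [0.43  0.147 0.152] [ 0.2   0.46  2.17 -1.28  0.23 -1.83]
0.25 0.79 1 [0.44  0.109 0.163] [ 0.08  0.43  2.18 -1.18  0.18  0.71]
0.25 0.79 -1 [0.44  0.109 0.163] [ 0.08  0.43  2.18 -1.18  0.18 -2.43]
0.25 1.18 1 [0.463 0.079 0.179] [-0.    0.4   2.14 -0.78  0.18 -0.17]
0.25 1.18 -1 [0.463 0.079 0.179] [-0.    0.4   2.14 -0.78  0.18  2.98]
0.25 1.57 1 [0.494 0.061 0.198] [-0.05  0.38  2.06 -0.45  0.25 -0.93]
0.25 1.57 -1 [0.494 0.061 0.198] [-0.05  0.38  2.06 -0.45  0.25  2.21]
0.25 1.96 1 [0.531 0.059 0.217] [-0.05  0.38  1.95 -0.32  0.35 -1.45]
0.25 1.96 -1 [0.531 0.059 0.217] [-0.05  0.38  1.95 -0.32  0.35  1.69]
0.25 2.36 1 [0.566 0.072 0.233] [-0.02  0.39  1.85 -0.29  0.44 -1.85]
0.25 2.36 -1 [0.566 0.072 0.233] [-0.02  0.39  1.85 -0.29  0.44  1.29]
0.25 2.75 1 [0.5
[... 2770 characters left out ...]
  0.24]
0.4 4.32 1 [0.585 0.245 0.217] [ 0.4   0.49  1.8  -0.61  0.54  3.13]
0.4 4.32 -1 [0.585 0.245 0.217] [ 0.4   0.49  1.8  -0.61  0.54 -0.02]
0.4 4.71 1 [0.553 0.263 0.198] [ 0.46  0.51  1.85 -0.7   0.52  2.88]
0.4 4.71 -1 [0.553 0.263 0.198] [ 0.46  0.51  1.85 -0.7   0.52 -0.26]
0.4 5.11 1 [0.517 0.265 0.179] [ 0.5   0.52  1.93 -0.82  0.47  2.66]
0.4 5.11 -1 [0.517 0.265 0.179] [ 0.5   0.52  1.93 -0.82  0.47 -0.48]
0.4 5.5 1 [0.481 0.251 0.163] [ 0.51  0.52  2.03 -0.99  0.41  2.47]
0.4 5.5 -1 [0.481 0.251 0.163] [ 0.51  0.52  2.03 -0.99  0.41 -0.67]
0.4 5.89 1 [0.453 0.224 0.152] [ 0.49  0.52  2.13 -1.23  0.36  2.31]
0.4 5.89 -1 [0.453 0.224 0.152] [ 0.49  0.52  2.13 -1.23  0.36 -0.83]
```

```bash
python3 -m inch '[[[-3,-9,0],[0,0,-0.1]],[[-6,-20,0],[0,0,-0.24]],[[-10,-32,0],[0,0,-0.38]],[[-14,-44,0],[0,0,-0.53]],[[-18,-56,0],[0,0,-0.68]],[[-22,-68,0],[0,0,-0.83]],[[-26,-80,0],[0,0,-0.98]],[[-26,-87,0],[0,0,-1.13]],[[-26,-87,0],[0,0,-1.28]],[[-26,-87,0],[0,0,-1.43]]]' 0.6;  python3 -m inch '[[[0,0,0],[0,0,-0.15]],[[0,0,0],[0,0,-0.3]],[[0,0,0],[0,0,-0.45]],[[0,0,0],[0,0,-0.6]],[[0,0,0],[0,0,-0.75]],[[0,0,0],[0,0,-0.9]],[[0,0,0],[0,0,-1.05]],[[0,0,0],[0,0,-1.2]],[[0,0,0],[0,0,-1.34]],[[0,0,0],[0,0,-1.411]]]'
python3 - <<'E'
from plant import ctrl
import cv2,pickle
c=ctrl.read_camera('wrist'); pickle.dump(c,open('w3.pkl','wb')); cv2.imwrite('pics/w3.png',c['color'][:,:,::-1])
s=ctrl.get_state();print(s['tool_pos'],s['tcp_rot'],s['qpos'])
from h import *
from m1 import w,p
for P in([45,80,89],[105,0,52],[0,0,52],[-80,0,52]):print(P,proj(c,w(p,P)))
E
```

```text
time: 8.25
tool_pos: [0.4944, -0.1995, 0.1684]
tcp_rot: [-0.002, 0.683, 0.731, -0.0]
ft_force: [-0.0, 0.4, -0.7]
opening: 0.0513
grip_force: 0.0
time: 9.25
tool_pos: [0.4945, -0.1991, 0.1684]
tcp_rot: [-0.001, 0.993, 0.115, -0.002]
ft_force: [-0.1, 0.8, 1.0]
opening: 0.0514
grip_force: 0.0
[ 0.49450626 -0.19912558  0.16842293] [-0.00132091  0.99339592  0.11471741 -0.00164663] [-5.92489156e-01  4.93560875e-01  1.72320183e+00 -1.65393089e-04
  9.29049829e-01  7.48464889e-01]
dock [ 0.4963 -0.2013  0.2345] [[-0.3, 0.5], [-0.4, 0.5], [-0.3, -0.4], [0.2, 0.5], [-0.0, 0.5], [0.7, 0.1], [0.7, -0.4]]
knob [ 0.52147929 -0.11308     0.076     ] rest [ 0.49630078 -0.20134688  0.04      ] port [ 0.59842663 -0.17694789  0.016     ]
pearl [0.55259762 0.15351284 0.14127111] [-0.1994227   0.43947964  0.49199694 -0.07080005]
holder [ 0.5607  0.1515 -0.2812 -0.1106 -0.0019] 1.1248263720958607 [-0.6 -0.3  0.2  0.6  0.4 -0.1  0.9  0.6  0.4  0.3]
holder [ 0.5602  0.1507 -0.2818  0.5057  0.0008] 0.899459549477065 [-0.2 -0.   0.6  0.9  0.3  0.1  0.3  0.3  0.4  0.5]
holder [ 0.5602  0.1508 -0.2814  0.4922  0.0007] 0.920534306950958 [-0.2  0.   0.5  0.9  0.3  0.1  0.3  0.3  0.4  0.5]
[45, 80, 89] [[171.96882592 170.64148535]]
[105, 0, 52] [[323.99390933  56.32387001]]
[0, 0, 52] [[324.19998221 234.04894884]]
[-80, 0, 52] [[324.27151449 346.1018694 ]]
```

View pics/w3.png

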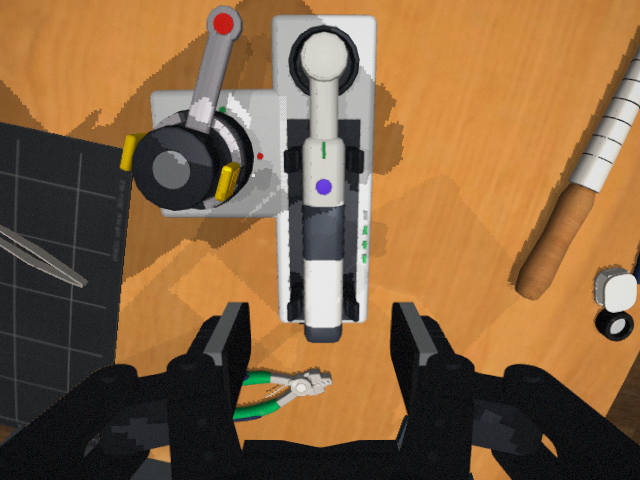

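w3: the lamp axis lies along column 324, with the head at (325,55), band at (323,231) and button at (323,187). All of it is within 1–2 px of my model. Descend and grip.

```bash
python3 -m inch '[[[1,-1,-20],[0,0,0]],[[2,-2,-45],[0,0,0.005]],[[2,-2,-75],[0,0,0.005]],[[2,-2,-105],[0,0,0.005]],[[2,-2,-125],[0,0,0.005]],[[2,-2,-138],[0,0,0.005]],[[2,-2,-146],[0,0,0.005]],[[2,-2,-146],[0,0,0.005]],[[2,-2,-146],[0,0,0.005]],[[2,-2,-146],[0,0,0.005]]]';  python3 -m inch '[[[0,0,0],[0,0,0]],[[0,0,0],[0,0,0]],[[0,0,0],[0,0,0]],[[0,0,0],[0,0,0]],[[0,0,0],[0,0,0]],[[0,0,0],[0,0,0]],[[0,0,0],[0,0,0]],[[0,0,0],[0,0,0]],[[0,0,0],[0,0,0]],[[0,0,0],[0,0,0]]]' 0
```

```text
time: 10.3
tool_pos: [0.4983, -0.2022, 0.0252]
tcp_rot: [0.001, 0.993, 0.12, 0.001]
ft_force: [-0.4, -0.6, -0.5]
opening: 0.0512
grip_force: 0.0
time: 11.3
tool_pos: [0.4979, -0.2017, 0.0253]
tcp_rot: [0.0, 0.993, 0.119, 0.0]
ft_force: [-0.3, 1.0, 5.9]
opening: 0.0252
grip_force: 60.2
```

```bash
python3 -m inch '[[[0,0,3],[0,0,0]],[[0,0,10],[0,0,0]],[[0,0,22],[0,0,0]],[[0,0,40],[0,0,0]],[[0,0,65],[0,0,0]],[[0,0,95],[0,0,0]],[[0,0,125],[0,0,0]],[[0,0,155],[0,0,0]],[[0,0,185],[0,0,0]],[[0,0,205],[0,0,0]]]'; python3 -m inch '[[[3,15,10],[0,0,0.05]],[[8,35,20],[0,0,0.15]],[[13,60,30],[0,0,0.27]],[[18,85,40],[0,0,0.4]],[[23,110,50],[0,0,0.53]],[[28,135,60],[0,0,0.66]],[[33,160,60],[0,0,0.79]],[[38,180,60],[0,0,0.92]],[[42,195,60],[0,0,1.05]],[[45,200,60],[0,0,1.1]]]'
cat > plan.py <<'E'
from h import *
from plant import ctrl
def Rm(q): return R.from_quat(np.r_[q[1:],q[0]])
# lamp in tool, from grasp
Rg=Rm([0,.993,.1195,0]); G=np.array([.4979,-.2017,.0253]); Rl=R.from_euler('z',.2345)
Rtl=Rg.inv()*Rl; ptl=Rg.inv().apply(np.array([.4963,-.2013,.040])-G)
def goal(pearl,yaw,lean,psi,dist):
    N=R.from_euler('z',yaw)*R.from_euler('y',-lean); n=N.apply([0,0,1])
    RL=N*R.from_euler('z',psi); o=pearl+(dist+.024)*n-RL.apply([.105,0,0])
    RT=RL*Rtl.inv(); return o-RT.apply(ptl),RT
def lens():
    s=ctrl.get_state(); RT=Rm(s['tcp_rot']); RL=RT*Rtl
    return np.array(s['tool_pos'])+RT.apply(ptl)+RL.apply([.105,0,-.024]),RL
E
python3 - <<'E'
from plan import *
s=ctrl.get_state(); print(ptl,s['tool_pos'],s['qpos'])
for psi in(2.36,2.75):
    for d in(.04,.09):
        t,RT=goal(np.array([.5526,.1535,.1413]),-.2815,.49,psi,d); print(psi,d,t,((t-s['tool_pos'])*1e3).round(),(RT*Rm(s['tcp_rot']).inv()).as_rotvec().round(3))
c=ctrl.read_camera('wrist'); pickle.dump(c,open('w4.pkl','wb')); cv2.imwrite('pics/w4.png',c['color'][:,:,::-1])
print(proj(c,[.5526,.1535,.1413]))
E
```

```text
time: 12.3
tool_pos: [0.498, -0.202, 0.2324]
tcp_rot: [0.001, 0.993, 0.12, 0.001]
ft_force: [1.1, -1.2, -1.3]
opening: 0.0253
grip_force: 59.2
time: 13.3
tool_pos: [0.5415, 0.0013, 0.2887]
tcp_rot: [-0.001, 0.781, 0.624, -0.0]
ft_force: [0.1, 0.3, -1.5]
opening: 0.0252
grip_force: 59.3
[-0.00145942 -0.00076818 -0.0147    ] [0.54145653 0.00129417 0.28872501] [-2.04647398e-01  3.49907645e-01  1.56982592e+00  1.08571760e-03
  1.22442829e+00  1.81200383e-02]
2.36 0.04 [0.57294534 0.07225807 0.21963734] [ 31.  71. -69.] [-0.304 -0.402  0.721]
2.36 0.09 [0.55034024 0.07879499 0.26375399] [  9.  78. -25.] [-0.304 -0.402  0.721]
2.75 0.04 [0.60089052 0.09913242 0.22997421] [ 59.  98. -59.] [-0.386 -0.346  1.103]
2.75 0.09 [0.57828542 0.10566934 0.27409086] [ 37. 104. -15.] [-0.386 -0.346  1.103]
[[283.67024847 -11.37733982]]
```

```bash
cat > m2.py <<'E'
from h import *
from scipy.ndimage import map_coordinates as mc
from scipy.optimize import differential_evolution as de
T,S=load('top'),load('side'); P0=np.array([.5526,.1535,.1413])
a=np.linspace(0,2*np.pi,121)[:-1]
def white(c):
    I=c['color'].astype(float); return cv2.GaussianBlur(np.clip(I.min(2)-1.0*(I.max(2)-I.min(2)),0,255),(0,0),.6)
W=[(c,white(c)) for c in(T,S)]
def ring(q,r,dz=0):
    dx,dy,dz0,k,yaw,lean=q; N=R.from_euler('z',yaw)*R.from_euler('y',-lean)
    return P0+[dx,dy,dz0]+N.apply(np.c_[r*np.cos(a),r*np.sin(a),0*a-k+dz])
def cost(q):
    s=0
    for c,I in W:
        v=lambda r:mc(I,proj(c,ring(q,r))[:,::-1].T,order=1).clip(0,150)
        s+=v(.0345).mean()-.6*v(.0305).mean()-.6*v(.039).mean()
    return -s
if __name__=='__main__':
    b=[(-.003,.003)]*3+[(0,.016),(-.45,-.1),(.15,.6)]
    for sd in(1,2):
        r=de(cost,b,seed=sd,maxiter=60,popsize=12);print(r.x.round(4),r.fun)
    q=r.x; o=[]
    for c,(x0,y0) in((T,(200,195)),(S,(265,170))):
        im=cv2.resize(c['color'][y0:y0+80,x0:x0+80,::-1],None,fx=5,fy=5,interpolation=cv2.INTER_CUBIC)
        for rr in(.036,):
            u=((proj(c,ring(q,rr))-[x0,y0]+.5)*5-.5).round().astype(int)
            cv2.polylines(im,[u[:,None]],True,(0,255,0),1)
        n=(R.from_euler('z',q[4])*R.from_euler('y',-q[5])).apply([0,0,1]); l=proj(c,[P0+q[:3],P0+q[:3]+.04*n])
        l=((l-[x0,y0]+.5)*5).astype(int); cv2.line(im,tuple(map(int,l[0])),tuple(map(int,l[1])),(255,0,255),1); o.append(im)
    cv2.imwrite('pics/ring.png',np.hstack(o))
    w=load('w4')
E
python3 m2.py
```

```text
[-2.000e-03 -1.000e-03 -1.000e-04  1.600e-02 -1.025e-01  5.331e-01] -74.88845583145567
[-5.000e-04  3.000e-04 -2.400e-03  1.550e-02 -2.560e-01  5.075e-01] -72.42501780241267
```

View pics/ring.png

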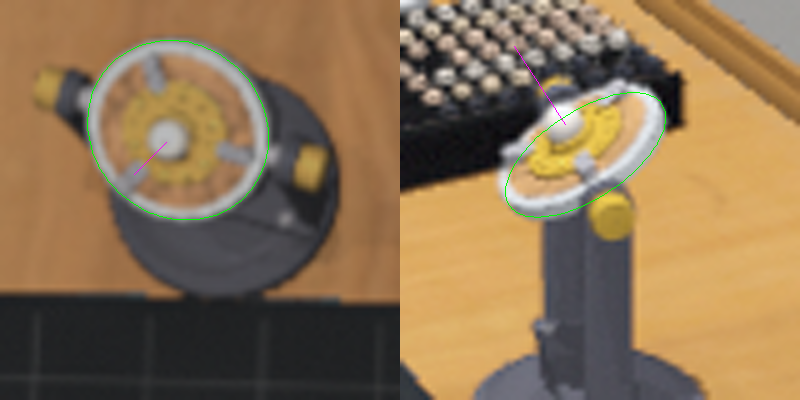

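The ring overlay matches the plate tilt: lean is about 0.5 and the pivot heading, from the brass knobs, is about -0.28. Pearl is at (165,138) in the left view. I'll take one nearer wrist view to refine both while moving towards the hold pose.

```bash
python3 -m inch '[[[10,12,0],[0,0,0]],[[20,30,0],[0,0,0]],[[30,50,0],[0,0,0]],[[40,70,0],[0,0,0]],[[50,90,0],[0,0,0]],[[55,100,0],[0,0,0]],[[55,100,0],[0,0,0]],[[55,100,0],[0,0,0]],[[55,100,0],[0,0,0]],[[55,100,0],[0,0,0]]]'
python3 - <<'E'
from plan import *
c=ctrl.read_camera('wrist'); pickle.dump(c,open('w5.pkl','wb'))
s=ctrl.get_state(); print(s['time'],s['tool_pos'])
N=R.from_euler('z',-.2815)*R.from_euler('y',-.49);P=np.array([.5526,.1535,.1413])
u=proj(c,P)[0]; print(u, proj(c,P+N.apply([[.036,0,-.009],[-.036,0,-.009],[0,.036,-.009],[0,-.036,-.009]])))
im=c['color'][:,:,::-1]; x0,y0=[int(np.clip(v-m/2,0,M-m)) for v,m,M in zip(u,(266,200),(640,480))]
print(x0,y0); cv2.imwrite('pics/w5.png',cv2.resize(im[y0:y0+200,x0:x0+266],None,fx=3,fy=3,interpolation=cv2.INTER_CUBIC))
E
```

```text
time: 14.35
tool_pos: [0.5974, 0.0974, 0.2893]
tcp_rot: [-0.0, 0.784, 0.62, -0.0]
ft_force: [-0.5, 0.1, -0.7]
opening: 0.0247
grip_force: 59.2
14.4 [0.59743338 0.09742448 0.28939988]
[236.55724384 160.47910292] [[288.60445525 164.31380131]
 [205.76051413 155.58797516]
 [245.10827061 106.02727892]
 [244.64039574 210.2375041 ]]
103 60
```

View pics/w5.png

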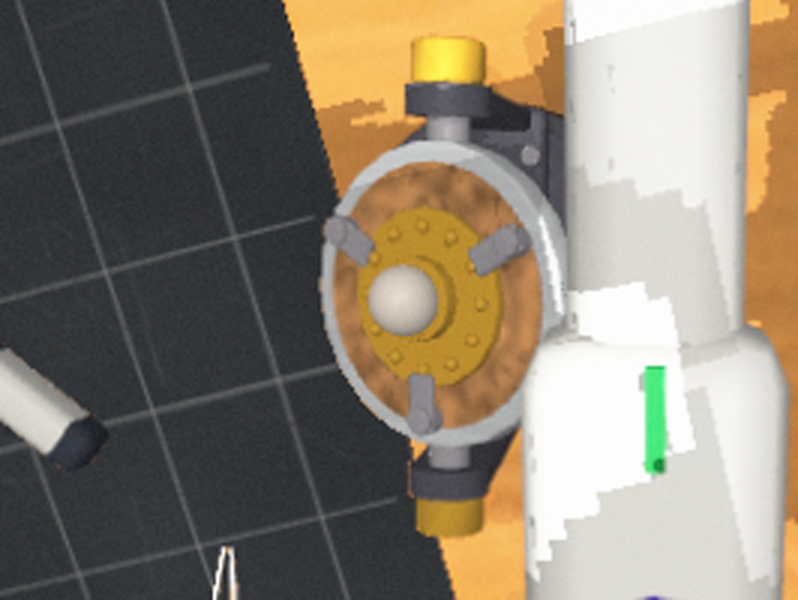

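w5: the pearl is at (403,299), against a predicted (402,302). The rim spans 322–566 horizontally and 142–446 vertically, and the brass ends are at (449,38) and (449,535). Now refine.

```bash
cat > m3.py <<'E'
from h import *
T,S,W=load('top'),load('side'),load('w5')
u=lambda p:uncrop(p,103,60,3)
ht=lambda p:uncrop(np.array(p)-[500,300],200,195,4); hs=lambda p:uncrop(np.array(p)-[520,0],267,175,4)
a=np.linspace(0,2*np.pi,361)
def f(q):
    P=q[:3];yaw,lean,k,m=q[3:]
    N=R.from_euler('z',yaw)*R.from_euler('y',-lean)
    rg=proj(W,P+N.apply(np.c_[.036*np.cos(a),.036*np.sin(a),0*a-k])); l,t=u((322,142)); r,b=u((563,446))
    e=[rg[:,0].min()-l,rg[:,0].max()-r,rg[:,1].min()-t,rg[:,1].max()-b]
    pd=proj(W,P+N.apply(np.c_[.021*np.cos(a),.021*np.sin(a),0*a-k+.002])); l,t=u((359,207)); r,b=u((501,386))
    e+=[pd[:,0].min()-l,pd[:,0].max()-r,pd[:,1].min()-t,pd[:,1].max()-b]
    B=P+N.apply([[0,.058,-m],[0,-.058,-m]])
    e+=list((proj(W,B)-np.array([u((449,40)),u((449,533))])).ravel())
    e+=[1*(proj(T,P)[0]-ht((633,410))),1*(proj(S,P)[0]-hs((643,75))),proj(W,P)[0]-u((403,299))]
    return np.r_[np.hstack(e),1000*(B[:,2].mean()-.125)/2]
r=least_squares(f,[.5526,.1535,.1413,-.28,.49,.01,.015],loss='soft_l1');print(r.x.round(4),r.fun.round(1),r.cost)
E
python3 m3.py
```

```text
[ 0.5526  0.1537  0.1397 -0.2727  0.5173  0.0114  0.0166] [-0.4 -0.2 -1.2  1.1  0.6  0.3 -0.4  0.6 -0.  -0.1 -0.1 -0.7 -0.2  0.6
  0.4  0.6 -0.2  0.6  0.1] 2.524674640491873
```

```bash
cat > pl.py <<'E'
from plan import *
P=np.array([.5526,.1537,.140]);Y,LN=-.275,.51
s=ctrl.get_state(); print('qpos',s['qpos'].round(2))
for psi,d in((2.36,.10),(2.36,.041),(2.7,.1),(2.7,.041)):
    t,RT=goal(P,Y,LN,psi,d); print(psi,d,t.round(4),((t-s['tool_pos'])*1e3).round(1),(RT*Rm(s['tcp_rot']).inv()).as_rotvec().round(3))
l,RL=lens(); n=(R.from_euler('z',Y)*R.from_euler('y',-LN)).apply([0,0,1]); v=l-P
print('lens along n',v@n*1e3,'lateral mm',(v-(v@n)*n)*1e3,'tilt',np.arccos(RL.apply([0,0,1])@n))
E
python3 pl.py
```

```text
qpos [-0.02  0.44  1.41 -0.    1.29  0.21]
2.36 0.1 [0.5438 0.081  0.2715] [-53.7 -16.5 -17.9] [-0.316 -0.415  0.735]
2.36 0.041 [0.5715 0.0732 0.22  ] [-25.9 -24.3 -69.4] [-0.316 -0.415  0.735]
2.7 0.1 [0.5683 0.104  0.2812] [-29.1   6.6  -8.2] [-0.392 -0.365  1.067]
2.7 0.041 [0.596  0.0962 0.2298] [ -1.4  -1.2 -59.6] [-0.392 -0.365  1.067]
lens along n 96.00798437001788 lateral mm [113.53816296  31.81038654  56.29049151] tilt 0.5101451514193716
```

```bash
python3 -m inch '[[[-4,-1,-1],[-0.03,-0.04,0.07]],[[-10,-3,-3],[-0.07,-0.09,0.16]],[[-17,-5,-5],[-0.115,-0.15,0.265]],[[-24,-7,-8],[-0.16,-0.21,0.37]],[[-31,-9,-10],[-0.205,-0.27,0.475]],[[-38,-12,-13],[-0.25,-0.33,0.58]],[[-45,-14,-15],[-0.29,-0.38,0.67]],[[-50,-15.5,-17],[-0.31,-0.41,0.72]],[[-53.7,-16.5,-18],[-0.316,-0.415,0.735]],[[-53.7,-16.5,-18],[-0.316,-0.415,0.735]]]'; python3 pl.py
```

```text
time: 15.4
tool_pos: [0.5432, 0.0813, 0.2713]
tcp_rot: [0.244, 0.486, 0.837, 0.062]
ft_force: [0.1, -0.6, -2.2]
opening: 0.0246
grip_force: 59.3
qpos [ 0.02  0.25  1.91 -0.3   0.51 -0.27]
2.36 0.1 [0.5438 0.081  0.2715] [ 0.6 -0.3  0.3] [ 0.    -0.002  0.   ]
2.36 0.041 [0.5715 0.0732 0.22  ] [ 28.3  -8.1 -51.2] [ 0.    -0.002  0.   ]
2.7 0.1 [0.5683 0.104  0.2812] [25.1 22.7 10. ] [-0.159  0.043  0.297]
2.7 0.041 [0.596  0.0962 0.2298] [ 52.9  14.9 -41.5] [-0.159  0.043  0.297]
lens along n 100.12729549829055 lateral mm [-0.57725211  0.26352609 -0.35078598] tilt 0.001789679617287559
```

```bash
python3 -m inch '[[[2,-1,-4],[0,0,0]],[[6,-2,-10],[0,0,0]],[[11,-3,-20],[0,0,0]],[[16,-5,-30],[0,0,0]],[[21,-6,-38],[0,0,0]],[[25,-7,-45],[0,0,0]],[[27,-8,-49],[0,-0.002,0]],[[28.3,-8,-51],[0,-0.002,0]],[[28.3,-8,-51],[0,-0.002,0]],[[28.3,-8,-51],[0,-0.002,0]]]'; python3 pl.py
python3 - <<'E'
from plan import *
l,RL=lens(); o=l-RL.apply([.105,0,-.024]); out=[]
pts=np.vstack([o+RL.apply([[.105,0,.012],[.105,0,-.024],[0,0,.012]]),[[.5526,.1537,.14]]])
for n,(x0,y0) in(('top',(170,160)),('side',(240,120))):
    c=ctrl.read_camera(n); im=cv2.resize(c['color'][y0:y0+120,x0:x0+100,::-1],None,fx=4,fy=4,interpolation=cv2.INTER_CUBIC)
    for u in proj(c,pts): cv2.drawMarker(im,tuple(int(v) for v in (u-[x0,y0]+.5)*4),(0,255,0),cv2.MARKER_CROSS,12,1)
    out.append(im)
cv2.imwrite('pics/hold.png',np.hstack(out))
E
```

```text
time: 16.4
tool_pos: [0.5723, 0.0738, 0.2206]
tcp_rot: [0.245, 0.485, 0.837, 0.063]
ft_force: [-0.5, 0.1, -0.8]
opening: 0.025
grip_force: 59.3
qpos [ 0.    0.37  1.92 -0.37  0.38 -0.21]
2.36 0.1 [0.5438 0.081  0.2715] [-28.5   7.2  51. ] [ 0.001  0.002 -0.001]
2.36 0.041 [0.5715 0.0732 0.22  ] [-0.8 -0.7 -0.5] [ 0.001  0.002 -0.001]
2.7 0.1 [0.5683 0.104  0.2812] [-4.  30.2 60.7] [-0.159  0.047  0.295]
2.7 0.041 [0.596  0.0962 0.2298] [23.7 22.4  9.2] [-0.159  0.047  0.295]
lens along n 41.066861770964906 lateral mm [0.81848762 0.56562218 0.35471181] tilt 0.0020665902426701267
```

View pics/hold.png

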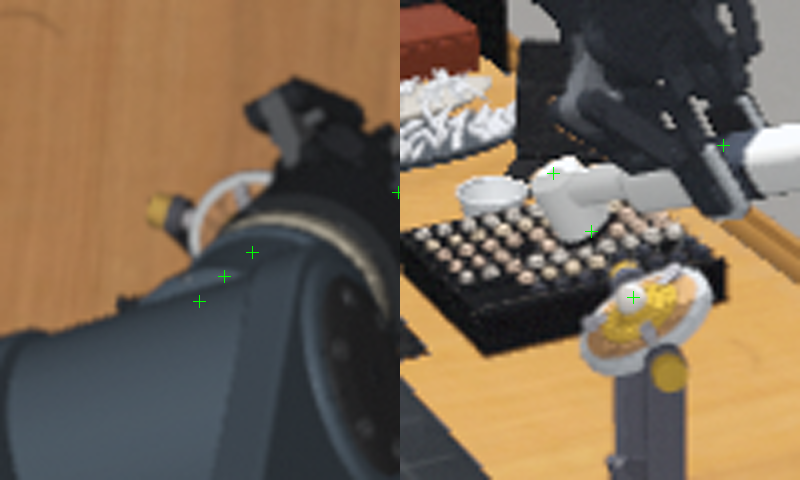

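The side view shows the lamp head's axis, from (556,172) to about (585,232), pointing straight at the pearl at (633,297), which matches the predicted markers. Clearance is good. The top view is blocked by the arm. Hold still.

```bash
for i in 1 2 3 4; do python3 -m inch '[[[0,0,0],[0,0,0]],[[0,0,0],[0,0,0]],[[0,0,0],[0,0,0]],[[0,0,0],[0,0,0]],[[0,0,0],[0,0,0]],[[0,0,0],[0,0,0]],[[0,0,0],[0,0,0]],[[0,0,0],[0,0,0]],[[0,0,0],[0,0,0]],[[0,0,0],[0,0,0]]]' | head -2; done; python3 pl.py | tail -1
python3 -m inch '[[[-2,1,4],[0,0,0]],[[-6,2,10],[0,0,0]],[[-11,3,20],[0,0,0]],[[-16,5,30],[0,0,0]],[[-21,6,40],[0,0,0]],[[-25,7,50],[0,0,0]],[[-27,8,55],[0,0,0]],[[-28,8,60],[0,0,0]],[[-28,8,60],[0,0,0]],[[-28,8,60],[0,0,0]]]'
python3 - <<'E'
from plan import *
s=ctrl.get_state(); 
for rz in (0,1.1):
  RT=R.from_euler('z',rz)*Rg
  print(((np.array([.4979,-.2017,.20])-s['tool_pos'])*1e3).round(1),(RT*Rm(s['tcp_rot']).inv()).as_rotvec().round(3))
E
```

```text
time: 17.5
tool_pos: [0.5723, 0.0737, 0.2203]
time: 18.5
tool_pos: [0.5723, 0.0737, 0.2203]
time: 19.5
tool_pos: [0.5723, 0.0737, 0.2203]
time: 20.5
tool_pos: [0.5723, 0.0737, 0.2203]
lens along n 40.85813914842516 lateral mm [0.68977471 0.51852895 0.29257348] tilt 0.0016142225230386567
time: 21.5
tool_pos: [0.5443, 0.0817, 0.2802]
tcp_rot: [0.245, 0.485, 0.837, 0.063]
ft_force: [-0.4, 0.0, -1.3]
opening: 0.0251
grip_force: 59.3
[ -46.4 -283.4  -80.2] [ 0.551  0.214 -1.806]
[ -46.4 -283.4  -80.2] [ 0.317  0.417 -0.735]
```

```bash
python3 -m inch '[[[0,-5,0],[0.03,0.04,-0.07]],[[0,-15,0],[0.07,0.09,-0.16]],[[0,-28,0],[0.115,0.15,-0.265]],[[0,-42,0],[0.16,0.21,-0.37]],[[0,-56,0],[0.205,0.27,-0.475]],[[0,-70,0],[0.25,0.33,-0.58]],[[0,-85,0],[0.29,0.38,-0.67]],[[0,-100,0],[0.31,0.41,-0.72]],[[0,-115,0],[0.317,0.417,-0.735]],[[0,-130,0],[0.317,0.417,-0.735]]]'; python3 -m inch '[[[-5,-15,0],[0,0,-0.12]],[[-10,-30,-5],[0,0,-0.24]],[[-16,-48,-10],[0,0,-0.36]],[[-22,-66,-20],[0,0,-0.48]],[[-28,-84,-30],[0,0,-0.6]],[[-34,-102,-40],[0,0,-0.72]],[[-40,-120,-50],[0,0,-0.84]],[[-44,-138,-60],[0,0,-0.96]],[[-46.4,-150,-70],[0,0,-1.06]],[[-46.4,-153,-80],[0,0,-1.1]]]'
cat > bk.py <<'E'
from plan import *
s=ctrl.get_state();print(s['time'],((G-s['tool_pos'])*1e3).round(1),(Rg*Rm(s['tcp_rot']).inv()).as_rotvec().round(4),s['qpos'].round(2),s['ft_force'])
E
python3 bk.py
```

```text
time: 22.5
tool_pos: [0.5443, -0.0494, 0.2795]
tcp_rot: [-0.0, 0.784, 0.621, -0.0]
ft_force: [-0.4, -0.0, -2.8]
opening: 0.0252
grip_force: 59.3
time: 23.5
tool_pos: [0.4973, -0.2028, 0.1999]
tcp_rot: [0.001, 0.993, 0.118, 0.0]
ft_force: [-0.6, 0.4, -2.8]
opening: 0.0248
grip_force: 59.2
23.5 [   0.6    1.1 -174.6] [0.001  0.0006 0.003 ] [-0.6   0.45  1.69 -0.    1.    0.74] [-0.64554866  0.42848304 -2.84136229]
```

```bash
python3 -m inch '[[[0,0,-15],[0,0,0]],[[0.5,1,-40],[0,0,0.003]],[[0.5,1,-65],[0,0,0.003]],[[0.5,1,-90],[0,0,0.003]],[[0.5,1,-110],[0,0,0.003]],[[0.5,1,-125],[0,0,0.003]],[[0.5,1,-135],[0,0,0.003]],[[0.5,1,-140],[0,0,0.003]],[[0.5,1,-140],[0,0,0.003]],[[0.5,1,-140],[0,0,0.003]]]' >/dev/null; python3 bk.py
```

```text
24.5 [ -0.9  -1.1 -35.6] [ 0.0006  0.0012 -0.0032] [-0.59  0.67  1.78  0.    0.68  0.74] [-0.2942302  -0.19137419 -1.15597989]
```

```bash
python3 -m inch '[[[-0.5,-0.5,-3],[0,0,-0.002]],[[-0.8,-0.8,-8],[0,0,-0.002]],[[-0.8,-0.8,-13],[0,0,-0.002]],[[-0.8,-0.8,-18],[0,0,-0.002]],[[-0.8,-0.8,-23],[0,0,-0.002]],[[-0.8,-0.8,-27],[0,0,-0.002]],[[-0.8,-0.8,-30],[0,0,-0.002]],[[-0.8,-0.8,-33],[0,0,-0.002]],[[-0.8,-0.8,-35],[0,0,-0.002]],[[-0.8,-0.8,-35],[0,0,-0.002]]]' >/dev/null; python3 bk.py
```

```text
25.5 [ 0.2 -0.6 -0.1] [ 0.      0.0004 -0.001 ] [-0.59  0.74  1.8   0.    0.61  0.74] [ 0.49028673 -0.21474275 -1.37996791]
```

```bash
python3 -m inch '[[[0,0,0],[0,0,0]],[[0,0,0],[0,0,0]],[[0,0,0],[0,0,0]],[[0,0,0],[0,0,0]],[[0,0,0],[0,0,0]],[[0,0,0],[0,0,0]],[[0,0,2],[0,0,0]],[[0,0,6],[0,0,0]],[[0,0,14],[0,0,0]],[[0,0,25],[0,0,0]]]' 0.6; python3 -m inch '[[[0,0,20],[0,0,0]],[[0,0,45],[0,0,0]],[[0,0,75],[0,0,0]],[[0,0,105],[0,0,0]],[[0,0,121],[0,0,0]],[[0,0,121],[0,0,0]],[[0,0,121],[0,0,0]],[[0,0,121],[0,0,0]],[[0,0,121],[0,0,0]],[[0,0,121],[0,0,0]]]'
python3 - <<'E'
from plant import ctrl
from h import *
c=ctrl.read_camera('wrist'); a=load('w3'); cv2.imwrite('pics/w6.png',c['color'][:,:,::-1])
# numeric check instead of a view: violet button, head and band vs model
for n,k in(('before',a),('after',c)):
    I=k['color'].astype(int); m=(I[...,2]>I[...,1]+60)&(I[...,2]>I[...,0]+20); m[300:]=0
    v,u=np.nonzero(m); g=I.min(2)>190; g[150:]=0; g[:20]=0; 
    D=(I.max(2)<95)&(I[...,2]>I[...,0]+4); roi=D[195:270,310:337]; y,x=np.nonzero(roi)
    yy,rr=np.nonzero((I[...,0]>180)&(I[...,1]<60)&(I[...,2]<60))
    print(n,'button',u.mean(),v.mean(),len(u),'band',y.mean()+195,'keeper',np.median(rr),np.median(yy),k['cam_to_world'][:3,3])
E
```

```text
time: 26.5
tool_pos: [0.4974, -0.2009, 0.0508]
tcp_rot: [-0.0, 0.993, 0.12, -0.0]
ft_force: [0.5, -0.7, -0.4]
opening: 0.0512
grip_force: 0.0
time: 27.5
tool_pos: [0.4971, -0.2008, 0.1703]
tcp_rot: [-0.001, 0.993, 0.12, -0.001]
ft_force: [-0.1, 1.0, 1.0]
opening: 0.0511
grip_force: 0.0
before button 323.22513089005236 186.56020942408378 191 band 238.05707762557077 keeper 223.0 23.0 [ 0.56556901 -0.18338709  0.31061318]
after button 321.5736842105263 190.10526315789474 190 band 243.65525383707202 keeper 222.0 27.0 [ 0.56771624 -0.18422071  0.31265524]
```

The ten pictures are used up, so I checked with numbers. The button and the keeper tip shifted by the same amount as the camera did, so the lamp lies back as it was and the keeper is still open. Nothing is touched, so I'm handing in.

```bash
python3 -c "
from plant import ctrl
print(ctrl.sign_off())"
```

```text
the job is handed in; nothing more can be done
None
```

The job is handed in at about 27.5 s: keeper turned to its open stop, lamp held still for 4 s square to the plate about 41 mm from the pearl, then laid back in its dock to within about 1 mm; I did not re-check the bottle, tweezers and nippers at the end.

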